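# Clamp a pair of timber blanks in the sloping ratchet clamp

### The job

Load the two timber blanks into the sloping clamp bed, the thicker one flat on the bed and the thinner one flat on top of it, lengthwise up the slope and each with its lower end resting against the backstop. Then pump the clamp's lever with full strokes (let it come right up each time; one stroke moves the jaw one tooth) until the sprung pad holds the pair firmly against the fixed jaw, its springs clearly pushed in but not fully compressed, and leave the lever up. Move the jaw only with the lever, and leave the bin, the hammer and the tub where they are.

Things in the scene. Friction and masses are not known exactly. Their poses are not given: they have to be found in the camera images.
- thick_center (a point): Centre of the thick timber blank, a plain wooden block 130 x 56 x 45 mm, about 0.2 kg. Its x axis runs along the 130 mm length, y along the 56 mm width, z up through the 45 mm thickness. Starts flat on the bench.
- thin_center (a point): Centre of the thin timber blank, a plain wooden block 130 x 56 x 30 mm, about 0.14 kg, axes as for the thick one. Starts flat on the bench; the two may have swapped places.
- cradle: Sloping plywood bed, fixed. Origin: at the slope's lower end (nearest the robot, 27 mm above the bench), on the bed's surface where backstop face and fixed jaw face meet. x runs up the slope (15 degrees, rising away from the robot), y along the surface from the fixed jaw to the moving jaw, z square to the surface. The surface is z = 0 for x 0 to 150, y 0 to 125 mm.
- backstop (a point): Centre of the backstop's face: a plywood plate 60 mm high and 14 mm thick at x = 0 of the cradle. A loaded blank touches it with one end, so its centre is at cradle x = 65 mm. Blanks do not slide down the slope by themselves.
- fixed_jaw (a point): Centre of the fixed jaw's face: a plywood plate 62 mm high and 14 mm thick at y = 0 of the cradle, cradle x 10 to 140 mm. The advancing pad slides the blanks sideways over to it; a clamped blank's centre is at cradle y = 28 mm, so they need not be set down against it.
- pad_face (a point): Centre of the front face of the moving jaw's black rubber pad (110 mm along the slope x 56 mm high x 12 mm thick, square to the cradle's y axis, lower edge 6 mm above the bed, 70 mm up the slope from the backstop). At the start this face is 138 to 160 mm from the fixed jaw's face.
- pad (a joint): How far the pad is pushed back into the moving jaw on its springs: 0 m = fully out, 0.028 m = fully compressed. It needs 8 N to begin to move, 400 N/m after that; sliding the blanks across the bed takes less, so it stays at 0 until the pair is squeezed between pad and fixed jaw.
- jaw: Moving jaw (grey plate behind the pad) with its toothed rack, pitch 15 mm. It moves along its own -y direction, to the fixed jaw (its y is parallel to the cradle's y); a pawl keeps it from going back and nothing opens it again. Shoving it directly is not wanted. Origin: on the bench, below the lever's pivot while fully open (the start); it moves with the jaw.
- lever (a joint): Pump lever: 0 rad = up (it springs back there when let go), 0.471 rad = down stop. Pressing it past about 0.42 rad advances the jaw by one 15 mm tooth; a shorter stroke gains nothing; it must come up below about 0.04 rad before it can take the next tooth. Pressing takes 6 to 18 N at the paddle.
- paddle (a point): Centre of the top face of the lever's black paddle (66 mm across x 50 mm along the lever x 16 mm thick), the place to press. Pivot: parallel to the clamp's x axis, 122 mm above the bench, 155 mm from the paddle. From the pivot the lever points along the cradle's +y, rising 27 degrees when up, level when down: the paddle's top goes from 199 to 130 mm above the bench.
- bin: Yellow open bin 150 x 110 x 75 mm with bolts, bystander. Origin: centre of its underside.
- hammer: Hammer, 240 mm long, lying on the bench beyond the clamp, bystander. Origin: its underside, about half-way along.
- tub: White plastic tub, 100 mm across, 100 mm high, bystander. Origin: centre of its underside.
Mind the look-alikes: they are no part of the job. Leave any pink or purple look-alike of the part that bears thin_center alone. Leave any green look-alike of the part that bears thick_center alone.

How it is judged:
By the outcome, as a careful person would: the job done as asked, in the order asked, and still so for the second after the job is handed in, with the robot touching nothing.
It also fails if it takes over 72 s, if anything falls off the work surface, if the arm or the gripper's body presses on something with over 40 N, if the wrist force passes 120 N, or if a joint passes its speed limit or range.

### The arm

A 6-joint arm with a two-finger parallel gripper is mounted at the origin on the work surface. World frame = base frame: x ahead of the robot, y to its left, z up, the work surface at z = 0. Lengths are in m, angles in rad, forces in N, time in s.
With the tool pointing down it reaches from about 0.425 to 0.95 m from the base axis. Payload 3.5 kg.
Tool frame: the origin (TCP) lies midway between the tips of the shut fingers; the grasp point (between the pads) lies 19 mm behind it; z points along the fingers, y is the direction in which the jaws open and shut (so a half turn about z gives the same grasp; the last joint's range is limited). The gripper opens to 85 mm and grips with 20 to 120 N. Pads are 22 mm wide; open, the fingers measure 114 mm over their backs; the gripper's body (76 mm by 85 mm) begins 54 mm behind the grasp point. The pads swing forward as they close: fully open they stand 13 mm farther back than shut.
Start: joints at [0.956, 0.286, 1.577, -0, 1.279, -0.15], TCP at [0.303, 0.603, 0.231] pointing down, gripper open.
Joint ranges: [-2.77, 2.77], [-0.9, 2.22], [0.21, 2.48], [-1.53, 4.67], [0.24, 2.81], [-2.84, 2.84]. Speed limits (rad/s): [2.79, 2.79, 3.14, 3.14, 3.14, 3.14].

### API

Orientations are given as a unit quaternion [x, y, z, w].
In Python, from plant import * gives the robot as it stands.
- The arm moves only by the shell command python3 -m jog 'ROWS' [FORCE]. ROWS is a JSON object of lists of equal length, an entry for each row: "travel": the shift along the world's x, y, z in mm, a list of three; "dr": the turn, a rotation vector about the world's x, y, z in degrees, a list of three; "jaw": the closure in counts, from 0 (fully open) to 255 (shut). In form: {"travel": [[x, y, z], ...], "dr": [[wx, wy, wz], ...], "jaw": [jaw, ...]}. A call has 1 to 5 rows; each row shifts and turns the commanded pose from where the row before left it; what a row does not reach is not made up. A row lasts 1/12 s, in which the tool goes at most 41.7 mm and 7.16 degrees, less where a joint would pass 70% of its speed; a pose out of reach is approached as far as the arm can. A call is refused whole if a number of a shift passes 41.7 or a number of a turn 7.16, either way. A call with a gripper value outside its range is refused whole. The fingers move at their own pace and stop on an object; FORCE is the grip in N (left out, the last holds). Time passes only in rows, so rows that do not move let the fingers close. It gives the time, the measured TCP pose, the force and the opening at its end, in the units of the state.
- get_state(): the state, without advancing time (a new reading comes with each control period).
- read_camera(name): name is "scene" or "top"; returns the picture (420x560x3 uint8, red, green, blue); there is no depth.
- camera_info(name): a dict with "K" (3x3 intrinsics, pixels), "k1" (the pictures are not rectified: a ray, as slopes to the right and down, at radius r is drawn at 1 + k1 r^2 times it, then the intrinsics apply), "R" (3x3) and "t" (3): a world point X has camera coordinates R X + t. Camera axes: x right, y down, z forward; pixel columns grow to the right and rows downward; lengths in m; the calibration is good to about 2 mm. A picture is of the moment at which its call begins. camera_info takes no time and is no camera call.
- sign_off(): hands the job in, once; it reports no verdict.
The state is a dict: "time": time; "qpos": joint angles; "dq": joint speeds; "joint_efforts": joint torques, N m; "eef_pos": TCP position; "tcp_rot": TCP orientation; "contact_force": force on the tool from outside, world axes, zero at the start; "wrist_torque": the same for the moment, N m; "opening": opening from 0.0 (shut) to 1.0 (fully open).
Only numpy, scipy, OpenCV 4.12 (cv2) and the standard library are available. Lean on these libraries where they do the work, as an engineer would, in place of code of your own. Each camera call takes 0.05 s, during which the arm holds its last target. There are 200 camera calls.

## Working session

There is one attempt and no reset: what is moved stays moved. The work goes in short steps, Python scripts to look and compute and a shell command to move; the robot and the scene stay as the last step left them, time stands still between calls to the robot, and variables do not carry over. Pictures are saved under pics/ and viewed, about 8 in all and at most 12, crops included, and the job is handed in when it is done.

```bash
ls; mkdir -p pics; python3 - <<'E'
from plant import *
import cv2,json
for n in("scene","top"):
    im=read_camera(n); cv2.imwrite(f"pics/{n}0.png",im[:,:,::-1])
    c=camera_info(n); print(n,c)
print(get_state())
E
```

```text
pics
scene {'K': array([[528.52988452,   0.        , 278.10422554],
       [  0.        , 528.52988452, 194.75273087],
       [  0.        ,   0.        ,   1.        ]]), 'k1': 0.06886208694037252, 'R': array([[ 0.55666439,  0.83070153,  0.00772863],
       [ 0.68054529, -0.45066773, -0.57771681],
       [-0.47642719,  0.32685405, -0.81620069]]), 't': array([-0.29303071, -0.26719607,  2.0223527 ])}
top {'K': array([[519.22035779,   0.        , 286.1860763 ],
       [  0.        , 519.22035779, 211.98545946],
       [  0.        ,   0.        ,   1.        ]]), 'k1': 0.015125122591076345, 'R': array([[ 0.02771404, -0.99934969,  0.02306813],
       [-0.98204257, -0.03152769, -0.18600646],
       [ 0.18661278, -0.0174989 , -0.98227769]]), 't': array([-0.02906902,  0.52490635,  1.37147399])}
{'time': 0.1, 'qpos': array([ 9.55991866e-01,  2.87121103e-01,  1.57804183e+00,  1.56514360e-05,
        1.27860788e+00, -1.50014225e-01]), 'dq': array([-0.00026447, -0.0016282 , -0.00341718, -0.00117254, -0.00154224,
       -0.00096659]), 'joint_efforts': array([ 1.11261066e-03, -4.07297516e+01, -2.93699044e+01, -1.46037978e-04,
        3.41180239e-03,  1.15753755e-05]), 'eef_pos': array([0.30218775, 0.60290825, 0.23005007]), 'tcp_rot': array([ 2.30310978e-01,  9.73116472e-01, -1.00761877e-03, -4.13348296e-04]), 'contact_force': array([-1.27590009, -0.12508713, -0.56231935]), 'wrist_torque': array([0.0066631 , 0.01850839, 0.03092803]), 'opening': 1.0020983881174776}
```

View pics/top0.png

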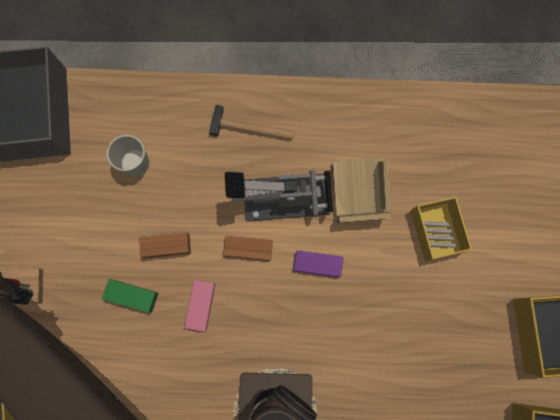

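View pics/scene0.png

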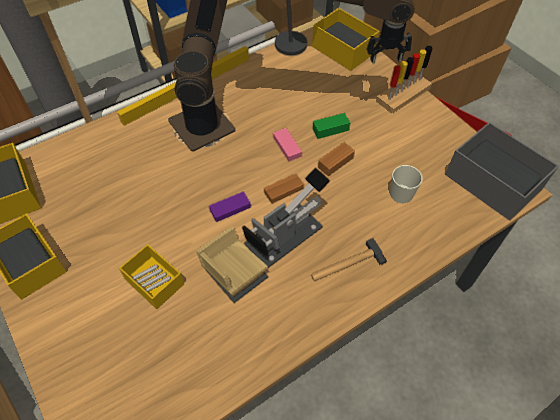

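```bash
cat > h.py <<'E'
import numpy as np, cv2
from plant import *
def ray(n,uv):
    c=camera_info(n); K=c["K"]; d=np.array([(uv[0]-K[0,2])/K[0,0],(uv[1]-K[1,2])/K[1,1]]); s=d.copy()
    for _ in range(8): s=d/(1+c["k1"]*(s@s))
    R=c["R"]; o=-R.T@c["t"]; v=R.T@np.array([*s,1]); return o,v/np.linalg.norm(v)
def plane(n,uv,z):
    o,v=ray(n,uv); return o+v*(z-o[2])/v[2]
def tri(a,b):  # scene uv, top uv -> point, gap
    o1,v1=ray("scene",a); o2,v2=ray("top",b)
    s=np.linalg.lstsq(np.c_[v1,-v2],o2-o1,rcond=None)[0]
    p,q=o1+s[0]*v1,o2+s[1]*v2; return (p+q)/2,np.linalg.norm(p-q)
def proj(n,X):
    c=camera_info(n); p=c["R"]@np.asarray(X,float)+c["t"]; s=p[:2]/p[2]; s=s*(1+c["k1"]*(s@s))
    return s*[c["K"][0,0],c["K"][1,1]]+c["K"][:2,2]
def crop(n,box,f,out,im=None):
    im=read_camera(n) if im is None else im
    x0,y0,x1,y1=box
    cv2.imwrite(out,cv2.resize(im[y0:y1,x0:x1,::-1],None,fx=f,fy=f,interpolation=cv2.INTER_CUBIC)); return im
E
python3 - <<'E'
from h import *
t=crop("top",(130,150,400,290),2.9,"pics/t1.png")
s=crop("scene",(190,130,390,280),4,"pics/s1.png")
for n,im,c in(("top",t,[(164,245),(248,248)]),("scene",s,[(336,156),(284,187)])):
    hsv=cv2.cvtColor(im,cv2.COLOR_RGB2HSV)
    for u in c: print(n,u,hsv[u[1]-2:u[1]+3:2,u[0]-4:u[0]+5:4].reshape(-1,3).tolist(), hsv[u[1]+16,u[0]-8].tolist())
E
```

```text
top (164, 245) [[13, 134, 129], [13, 135, 130], [12, 136, 129], [11, 134, 131], [12, 135, 127], [13, 135, 125], [12, 137, 123], [12, 133, 121], [13, 137, 123]] [15, 110, 149]
top (248, 248) [[12, 139, 125], [12, 138, 126], [12, 137, 125], [12, 137, 125], [13, 139, 127], [13, 135, 128], [13, 146, 124], [12, 134, 120], [13, 143, 116]] [15, 111, 159]
scene (336, 156) [[14, 171, 145], [14, 169, 151], [13, 168, 150], [14, 170, 147], [14, 171, 151], [14, 173, 164], [14, 171, 152], [14, 169, 158], [14, 172, 151]] [13, 169, 95]
scene (284, 187) [[14, 166, 134], [14, 172, 144], [14, 171, 145], [14, 171, 145], [14, 169, 145], [14, 168, 147], [14, 171, 145], [14, 172, 148], [14, 170, 150]] [16, 134, 204]
```

View pics/t1.png

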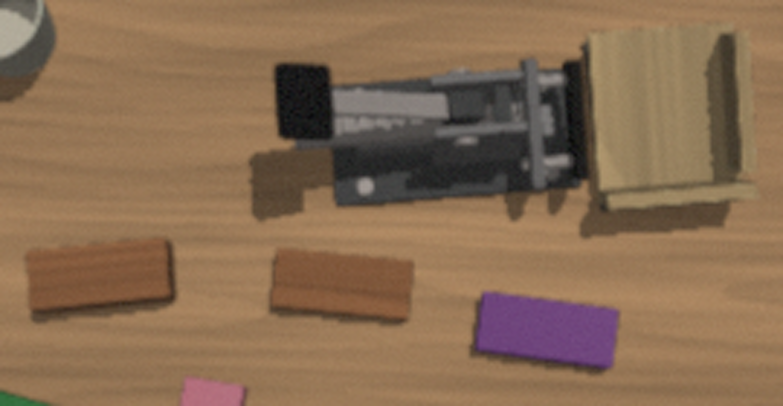

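View pics/s1.png

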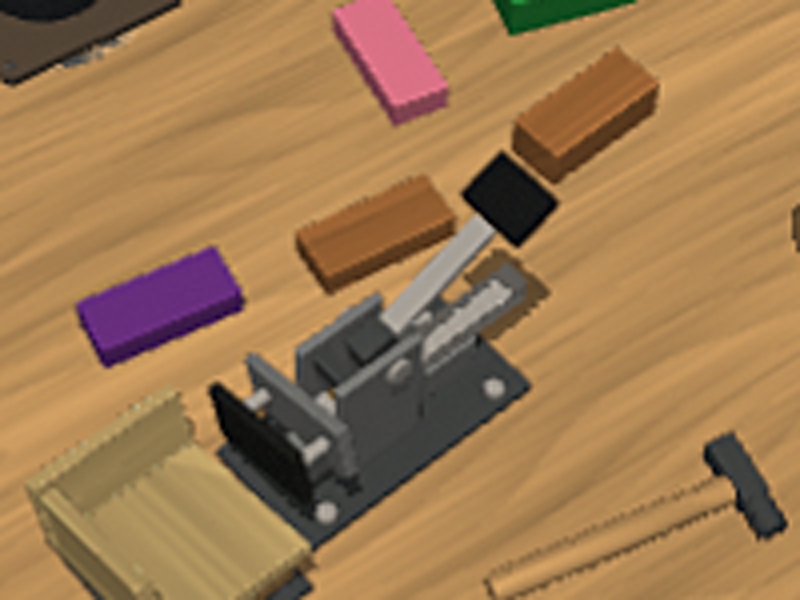

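```bash
python3 - <<'E'
from h import *
t=np.mean([read_camera("top").astype(float) for _ in range(3)],0).astype(np.uint8); s=np.mean([read_camera("scene").astype(float) for _ in range(3)],0).astype(np.uint8)
np.savez("im0.npz",t=t,s=s)
f=5
a=cv2.resize(t[148:236,322:396],None,fx=f,fy=f,interpolation=cv2.INTER_CUBIC); b=cv2.resize(s[220:308,192:276],None,fx=f,fy=f,interpolation=cv2.INTER_CUBIC)
cv2.imwrite("pics/c1.png",np.hstack([a,b])[:,:,::-1])
# blank top faces from crop corners
def rep(name,z,tc,sc):
    P=np.array([plane("top",(u/2.9+130,v/2.9+150),z) for u,v in tc]); Q=np.array([plane("scene",(u/4+190,v/4+130),z) for u,v in sc])
    for q in(P,Q):
        e=np.linalg.norm(np.roll(q,-1,0)-q,axis=1); c=q.mean(0); l=max([(q[1]-q[0]),(q[2]-q[1])],key=np.linalg.norm)
        print(name,z,c.round(4),"edges",e.round(3),"yaw",np.degrees(np.arctan2(l[1],l[0])).round(1))
for z in(.03,.045):
    rep("left",z,[(26,250),(169,240),(173,300),(34,312)],[(514,128),(617,47),(658,87),(552,157)])
    rep("right",z,[(276,249),(413,261),(408,317),(272,307)],[(297,238),(428,177),(455,215),(325,274)])
# mask based
for n,im in(("top",t),("scene",s)):
    hsv=cv2.cvtColor(im,cv2.COLOR_RGB2HSV)
    m=((hsv[...,0]<15)&(hsv[...,2]<170)&(hsv[...,2]>100)).astype(np.uint8) if n=="scene" else ((hsv[...,0]<15)&(hsv[...,1]>122)&(hsv[...,2]<150)&(hsv[...,2]>85)).astype(np.uint8)
    m=cv2.morphologyEx(m,cv2.MORPH_OPEN,np.ones((3,3)))
    k,l,st,ce=cv2.connectedComponentsWithStats(m)
    for i in range(1,k):
        if 200<st[i,4]<2500 and 130<ce[i,0]<380: 
            r=cv2.minAreaRect(np.argwhere(l==i)[:,::-1].astype(np.float32)); print(n,ce[i].round(1),st[i,4],cv2.boxPoints(r).round(1).tolist())
E
```

```text
left 0.03 [0.4272 0.3147 0.03  ] edges [0.134 0.057 0.129 0.059] yaw -84.2
left 0.03 [0.4255 0.3195 0.03  ] edges [0.137 0.058 0.128 0.046] yaw 100.3
right 0.03 [0.4265 0.0878 0.03  ] edges [0.13  0.053 0.128 0.055] yaw -93.3
right 0.03 [0.4336 0.0872 0.03  ] edges [0.132 0.047 0.128 0.045] yaw 86.5
left 0.045 [0.4255 0.3115 0.045 ] edges [0.132 0.057 0.128 0.059] yaw -84.2
left 0.045 [0.4345 0.3107 0.045 ] edges [0.136 0.058 0.127 0.045] yaw 100.3
right 0.045 [0.4247 0.087  0.045 ] edges [0.129 0.053 0.127 0.054] yaw -93.3
right 0.045 [0.4425 0.0809 0.045 ] edges [0.13  0.046 0.127 0.044] yaw 86.5
top [163.4 244. ] 1007 [[138.10000610351562, 236.0], [186.8000030517578, 231.3000030517578], [188.8000030517578, 252.0], [140.10000610351562, 256.6000061035156]]
top [247.5 247.5] 959 [[222.89999389648438, 255.5], [224.6999969482422, 235.1999969482422], [271.8999938964844, 239.5], [270.0, 259.79998779296875]]
scene [335.6 155.1] 386 [[318.8999938964844, 159.60000610351562], [345.0, 140.0], [352.79998779296875, 150.39999389648438], [326.70001220703125, 170.0]]
scene [282.9 186.4] 477 [[263.8999938964844, 187.5], [296.6000061035156, 172.39999389648438], [302.5, 185.1999969482422], [269.79998779296875, 200.3000030517578]]
```

View pics/c1.png

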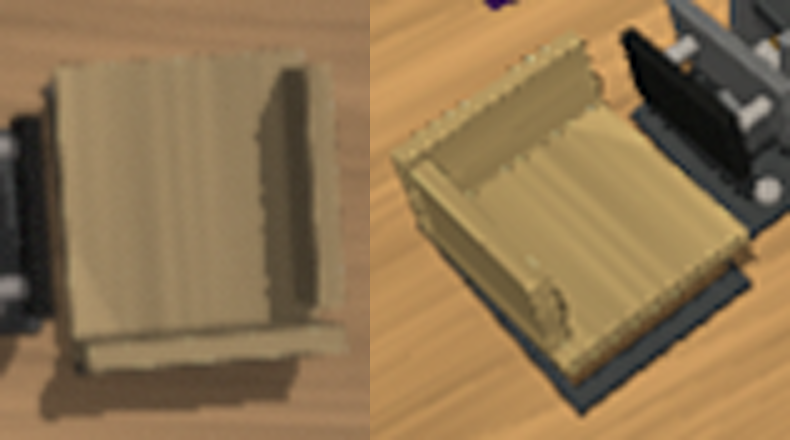

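```bash
python3 - <<'E'
from h import *
T=lambda u,v:(u/5+322,v/5+148)
S=lambda u,v:((u-370)/5+192,v/5+220)
print("bed corner(150,125)",*tri(S(750,240),T(57,68)))
h=lambda x,z:.027+x*np.sin(np.radians(15))+z*np.cos(np.radians(15))
def line(nm,a,b,za,zb):
    p,q=plane("top",T(*a),za),plane("top",T(*b),zb); d=q-p; print(nm,p.round(4),q.round(4),np.degrees(np.arctan2(d[1],d[0])).round(1),np.linalg.norm(d).round(4))
line("jaw top inner x10->140",(318,308),(308,67),h(.01,.062),h(.14,.062))
line("jaw foot x10->140",(268,322),(285,68),h(.01,0),h(.14,0))
line("backstop top inner",(345,325),(78,343),h(0,.06),h(0,.06))
line("backstop top outer",(345,352),(85,371),h(0,.06)-.004,h(0,.06)-.004)
line("bed left edge x0->150",(72,338),(57,68),h(0.0,0),h(.15,0))
line("bed far edge",(300,55),(57,68),h(.15,0),h(.15,0))
print(tri(S(395,160),T(345,352)),"back outer jaw corner")
for n in("paddle",): print(plane("top",(130+304/2.9,150+102/2.9),.199), tri((190+510/4,130+199/4),(130+304/2.9,150+102/2.9)))
for uv in [(335,205),(582,187)]: print("base",plane("top",(130+uv[0]/2.9,150+uv[1]/2.9),.008))
print("pad top edge",[plane("top",(130+u/2.9,150+v/2.9),z).round(4) for u,v,z in((585,62,.1),(588,180,.095))])
print(camera_info("top")["R"].T@-camera_info("top")["t"])
E
```

```text
bed corner(150,125) [ 0.67337649 -0.13890008  0.05205763] 0.004746856713039952
jaw top inner x10->140 [ 0.533  -0.278   0.0895] [ 0.6563 -0.2665  0.1231] 5.3 0.1284
jaw foot x10->140 [ 0.5362 -0.2628  0.0296] [ 0.6732 -0.2663  0.0632] -1.5 0.1412
backstop top inner [ 0.5251 -0.2934  0.085 ] [ 0.5107 -0.1503  0.085 ] 95.7 0.1438
backstop top outer [ 0.5111 -0.2942  0.081 ] [ 0.4963 -0.1546  0.081 ] 96.0 0.1403
bed left edge x0->150 [ 0.5241 -0.1538  0.027 ] [ 0.6682 -0.1395  0.0658] 5.7 0.1499
bed far edge [ 0.6802 -0.2742  0.0658] [ 0.6682 -0.1395  0.0658] 95.1 0.1352
(array([ 0.51429112, -0.29469324,  0.06926674]), np.float64(0.004610091996330968)) back outer jaw corner
[0.5602556  0.11756293 0.199     ] (array([0.56334634, 0.11936106, 0.18818349]), np.float64(0.0019739673251417335))
base [0.50495006 0.09921551 0.008     ]
base [ 0.53030433 -0.13983517  0.008     ]
pad top edge [array([ 0.6307, -0.1315,  0.1   ]), array([ 0.5207, -0.1361,  0.095 ])]
[0.26035142 0.01149825 1.44547484]
```

Thick blank: top image (163,244), scene (336,157), showing a tall side face. Thin blank: top (248,248), scene (284,187). The look-alikes to avoid are green at (130,296), pink at (200,306) and purple at (319,264) in top. The cradle's origin is about (0.538, -0.2775, 0.027) with yaw of about 5.5°. The sizes agree: the blank's long edge measures 129–132 mm and the cradle's left edge 150 mm.

```bash
cat >> h.py <<'E'
from scipy.spatial.transform import Rotation as Ro
YAW=np.radians(5.5); O=np.array([.538,-.2775,.027])
C=(Ro.from_euler('z',YAW)*Ro.from_euler('y',-np.radians(15))).as_matrix()  # columns: cradle axes
def down(a): # tool down, tool y at world angle a (deg)
    y=np.array([np.cos(np.radians(a)),np.sin(np.radians(a)),0]); z=np.array([0,0,-1.]); return np.c_[np.cross(y,z),y,z]
RC=np.c_[np.cross(-C[:,1],-C[:,2]),-C[:,1],-C[:,2]]  # tool square to bed, tool y = -cradle y
def delta(p=None,R=None):
    s=get_state(); A=Ro.from_quat(s["tcp_rot"])
    print("t",round(s["time"],2),"pos",s["eef_pos"].round(4),"F",s["contact_force"].round(1),"open",round(s["opening"],3))
    print(" cradle tcp mm",(C.T@(s["eef_pos"]-O)*1e3).round(1))
    if p is not None: print(" travel mm",((np.asarray(p)-s["eef_pos"])*1e3).round(1))
    if R is not None: print(" rotvec deg",np.degrees((Ro.from_matrix(R)*A.inv()).as_rotvec()).round(2))
E
python3 -c "
from h import *
print(plane('top',(163.4,244),.045),plane('top',(247.5,247.5),.03))
delta([.427,.3125,.12],down(6.3))"
```

```text
[0.42793936 0.31519152 0.045     ] [0.42705722 0.08931181 0.03      ]
t 0.5 pos [0.3025 0.6034 0.2313] F [ 0.7  0.7 -0.5] open 1.001
 cradle tcp mm [-92.  899.4 236.1]
 travel mm [ 124.5 -290.9 -111.3]
 rotvec deg [ 0.000e+00 -1.000e-02 -5.707e+01]
```

```bash
python3 -m jog '{"travel":[[12,-29,-11],[12,-29,-11],[12,-29,-11],[12,-29,-11],[12,-29,-11]],"dr":[[0,0,-5.7],[0,0,-5.7],[0,0,-5.7],[0,0,-5.7],[0,0,-5.7]],"jaw":[0,0,0,0,0]}' 60
python3 -m jog '{"travel":[[13,-29,-11],[13,-29,-11],[13,-29,-11],[13,-29,-11],[12,-28,-11]],"dr":[[0,0,-5.7],[0,0,-5.7],[0,0,-5.7],[0,0,-5.7],[0,0,-5.7]],"jaw":[0,0,0,0,0]}' 60
python3 -m jog '{"travel":[[0,0,0],[0,0,0]],"dr":[[0,0,0],[0,0,0]],"jaw":[0,0]}'
python3 - <<'E'
from h import *
delta([.427,.3135,.006],down(6.3))
crop("scene",(290,100,390,190),5,"pics/s2.png")
E
```

```text
time: 0.92
eef_pos: [0.3628, 0.4572, 0.176]
tcp_rot: [0.465, 0.885, 0.0, 0.0]
contact_force: [0.3, -0.2, 0.2]
opening: 0.997
time: 1.33
eef_pos: [0.4272, 0.313, 0.1212]
tcp_rot: [0.669, 0.744, 0.0, 0.0]
contact_force: [-0.0, 0.1, 0.3]
opening: 1.003
time: 1.5
eef_pos: [0.4267, 0.3132, 0.1208]
tcp_rot: [0.668, 0.745, -0.001, -0.0]
contact_force: [-0.8, 0.6, 0.2]
opening: 1.0
t 1.5 pos [0.4267 0.3132 0.1208] F [-0.8  0.6  0.2] open 1.0
 cradle tcp mm [-28.  598.6 104.6]
 travel mm [   0.3    0.3 -114.8]
 rotvec deg [ 0.01 -0.07  0.06]
```

View pics/s2.png

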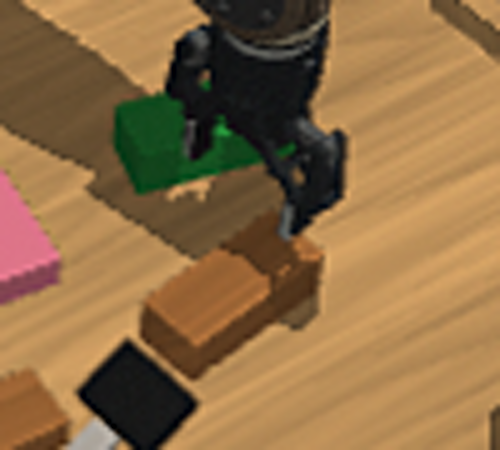

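The grasp choice looks right: the open fingers hang above the brown thick blank (crop 235,300), and the green look-alike (200,140) is clear of it. Descending and gripping.

```bash
python3 -m jog '{"travel":[[0,0,-30],[0,0,-30],[0,0,-25],[0,0,-15],[0,0,-14]],"dr":[[0,0,0],[0,0,0],[0,0,0],[0,0,0],[0,0,0]],"jaw":[0,0,0,0,0]}' 60
python3 -m jog '{"travel":[[0,0,0],[0,0,0],[0,0,0],[0,0,0],[0,0,0]],"dr":[[0,0,0],[0,0,0],[0,0,0],[0,0,0],[0,0,0]],"jaw":[120,255,255,255,255]}' 60
python3 -m jog '{"travel":[[0,0,0],[0,0,0],[0,0,0]],"dr":[[0,0,0],[0,0,0],[0,0,0]],"jaw":[255,255,255]}' 60
python3 -m jog '{"travel":[[0,0,10],[0,0,20],[0,0,40],[0,0,40],[0,0,40]],"dr":[[0,0,0],[0,0,0],[0,0,0],[0,0,0],[0,0,0]],"jaw":[255,255,255,255,255]}' 60
python3 - <<'E'
from h import *
t=crop("top",(100,180,260,300),5,"pics/t2.png")
E
```

```text
time: 1.97
eef_pos: [0.4257, 0.3158, 0.0064]
tcp_rot: [0.666, 0.746, -0.0, -0.0]
contact_force: [-0.5, -0.1, -0.0]
opening: 1.0
time: 2.38
eef_pos: [0.4273, 0.3153, 0.0088]
tcp_rot: [0.667, 0.745, 0.001, 0.0]
contact_force: [0.6, 1.7, 1.0]
opening: 0.645
time: 2.63
eef_pos: [0.4274, 0.3153, 0.0087]
tcp_rot: [0.667, 0.745, 0.001, 0.0]
contact_force: [-1.7, 3.8, 5.4]
opening: 0.643
time: 3.05
eef_pos: [0.4251, 0.3132, 0.1577]
tcp_rot: [0.667, 0.745, -0.002, -0.0]
contact_force: [-0.2, 0.2, -3.2]
opening: 0.646
```

View pics/t2.png

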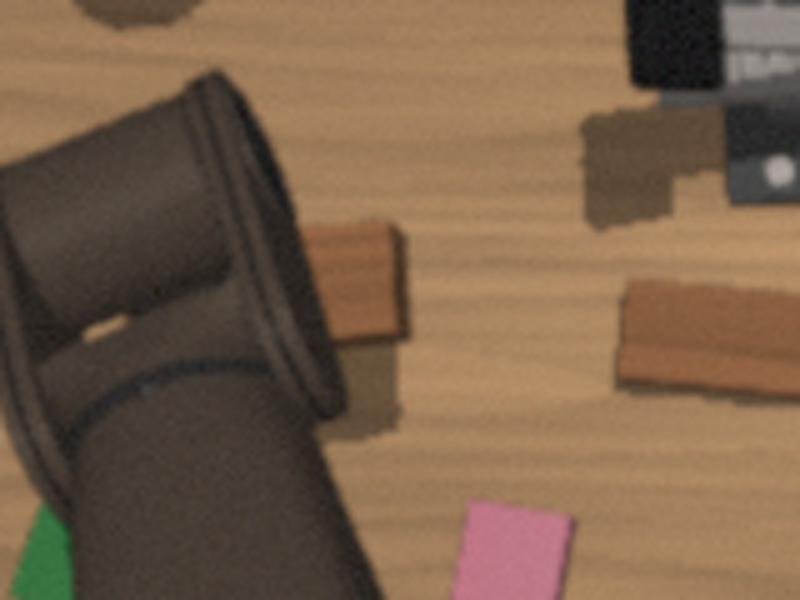

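```bash
python3 - <<'E'
from h import *
s=get_state(); R=Ro.from_quat(s["tcp_rot"]).as_matrix()
for u,v in((393,222),(397,335)):
    p=plane("top",(100+u/5,180+v/5),s["eef_pos"][2]-.0087+.045); print(p.round(4),"in tool frame",(R.T@(p-s["eef_pos"])).round(4))
xc=RC[:,0]@C; print("RC x axis in cradle",xc.round(2))
# hover: blank centre at cradle x 72,y 66; tcp z 85
delta(O+C@[.072,.066,.13],RC)
E
```

```text
[0.4574 0.2477 0.2043] in tool frame [-0.0707  0.0198 -0.0363]
[0.4028 0.2422 0.2043] in tool frame [-0.0701 -0.035  -0.037 ]
RC x axis in cradle [1. 0. 0.]
t 3.1 pos [0.4303 0.3159 0.168 ] F [1.9 2.  3.7] open 0.651
 cradle tcp mm [-12.2 601.  149.2]
 travel mm [ 137.1 -524.3    3.2]
 rotvec deg [ 13.28  -9.75 -90.24]
```

```bash
python3 -m jog '{"travel":[[0,0,34],[0,0,34],[0,0,34],[0,-5,34],[5,-20,10]],"dr":[[0,0,0],[0,0,0],[0,0,0],[0,0,0],[0,0,0]],"jaw":[255,255,255,255,255]}'
python3 -m jog '{"travel":[[10,-33,0],[10,-33,0],[10,-33,0],[10,-33,0],[10,-33,0]],"dr":[[0.885,-0.65,-6],[0.885,-0.65,-6],[0.885,-0.65,-6],[0.885,-0.65,-6],[0.885,-0.65,-6]],"jaw":[255,255,255,255,255]}'
python3 -m jog '{"travel":[[10,-33,0],[10,-33,0],[10,-33,0],[10,-33,0],[10,-33,0]],"dr":[[0.885,-0.65,-6],[0.885,-0.65,-6],[0.885,-0.65,-6],[0.885,-0.65,-6],[0.885,-0.65,-6]],"jaw":[255,255,255,255,255]}'
python3 -m jog '{"travel":[[9,-33,0],[9,-33,0],[9,-33,0],[9,-33,0],[8,-33,0]],"dr":[[0.885,-0.65,-6],[0.885,-0.65,-6],[0.885,-0.65,-6],[0.885,-0.65,-6],[0.885,-0.65,-6]],"jaw":[255,255,255,255,255]}'
python3 -m jog '{"travel":[[0,0,0],[0,0,0]],"dr":[[0,0,0],[0,0,0]],"jaw":[255,255]}'
python3 -c "
from h import *
delta(O+C@[.080,.066,.085],RC)"
```

```text
time: 3.52
eef_pos: [0.4324, 0.291, 0.3094]
tcp_rot: [0.666, 0.746, 0.004, 0.002]
contact_force: [1.1, -0.8, -1.5]
opening: 0.643
time: 3.93
eef_pos: [0.4808, 0.1224, 0.3022]
tcp_rot: [0.838, 0.544, 0.046, -0.005]
contact_force: [0.1, 0.0, -2.3]
opening: 0.648
time: 4.35
eef_pos: [0.5306, -0.0426, 0.3021]
tcp_rot: [0.948, 0.307, 0.09, -0.009]
contact_force: [1.2, 0.4, -2.6]
opening: 0.649
time: 4.77
eef_pos: [0.5746, -0.2074, 0.3018]
tcp_rot: [0.991, 0.047, 0.127, -0.013]
contact_force: [0.9, 0.1, -2.5]
opening: 0.646
time: 4.93
eef_pos: [0.5743, -0.2071, 0.3014]
tcp_rot: [0.991, 0.049, 0.126, -0.013]
contact_force: [-0.5, 0.4, -3.4]
opening: 0.646
t 4.93 pos [ 0.5743 -0.2071  0.3014] F [-0.5  0.4 -3.4] open 0.646
 cradle tcp mm [112.5  66.6 253.9]
 travel mm [  12.4    0.6 -171.6]
 rotvec deg [-0.73 -0.48 -0.28]
```

```bash
python3 -m jog '{"travel":[[3,0,-36],[3,0,-36],[3,0,-36],[3,0.6,-34],[0,0,-30]],"dr":[[-0.37,-0.24,-0.14],[-0.37,-0.24,-0.14],[0,0,0],[0,0,0],[0,0,0]],"jaw":[255,255,255,255,255]}'
python3 -m jog '{"travel":[[0,0,0],[0,0,0]],"dr":[[0,0,0],[0,0,0]],"jaw":[255,255]}'
python3 - <<'E'
from h import *
delta(O+C@[.080,.066,.040],RC)
t=read_camera("top");s=read_camera("scene");f=5
a=cv2.resize(t[148:236,322:396],None,fx=f,fy=f,interpolation=cv2.INTER_CUBIC); b=cv2.resize(s[220:308,192:276],None,fx=f,fy=f,interpolation=cv2.INTER_CUBIC)
cv2.imwrite("pics/c2.png",np.hstack([a,b])[:,:,::-1])
E
```

```text
time: 5.35
eef_pos: [0.5862, -0.2028, 0.1283]
tcp_rot: [0.99, 0.05, 0.131, -0.006]
contact_force: [0.3, 0.9, -2.4]
opening: 0.645
time: 5.52
eef_pos: [0.5858, -0.203, 0.129]
tcp_rot: [0.99, 0.049, 0.13, -0.007]
contact_force: [0.2, 0.4, -2.1]
opening: 0.649
t 5.52 pos [ 0.5858 -0.203   0.129 ] F [ 0.2  0.4 -2.1] open 0.649
 cradle tcp mm [79.3 69.6 84.3]
 travel mm [ 12.5  -2.4 -42.6]
 rotvec deg [-0.09 -0.08 -0.23]
```

View pics/c2.png

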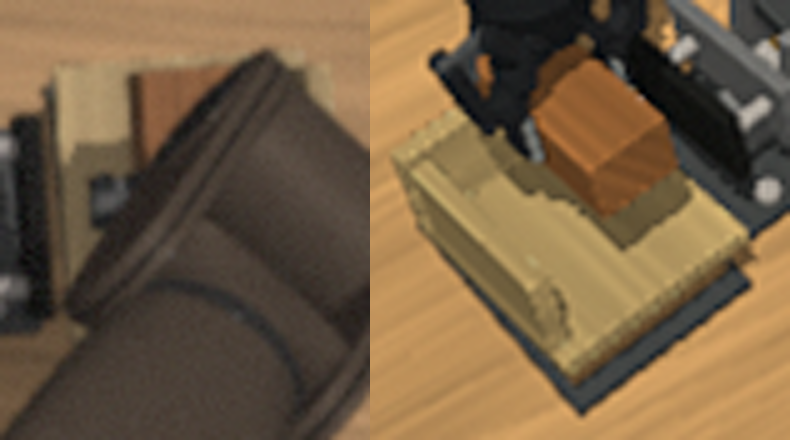

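Eight pictures so far. The blank hangs square over the bed between the fixed jaw and the pad. Lowering it under force guard.

```bash
python3 -m jog '{"travel":[[3.9,-0.5,-14.5],[3.9,-0.5,-14.5],[3.9,-0.5,-14.5],[2.6,0.2,-9.7],[1.3,0.1,-4.8]],"dr":[[0,0,-0.2],[0,0,0],[0,0,0],[0,0,0],[0,0,0]],"jaw":[255,255,255,255,255]}'
python3 -m jog '{"travel":[[1,0,-3.9],[0.5,0,-1.9],[0.5,0,-1.9],[0,0,0]],"dr":[[0,0,0],[0,0,0],[0,0,0],[0,0,0]],"jaw":[255,255,255,255]}'
python3 -c "
from h import *
delta(O+C@[.080,.066,.010],RC)"
```

```text
time: 6.03
eef_pos: [0.6041, -0.2066, 0.0746]
tcp_rot: [0.99, 0.047, 0.133, -0.005]
contact_force: [-0.1, -0.3, -1.6]
opening: 0.646
time: 6.37
eef_pos: [0.6054, -0.2064, 0.0661]
tcp_rot: [0.99, 0.047, 0.133, -0.005]
contact_force: [-0.5, 0.2, -3.1]
opening: 0.651
t 6.37 pos [ 0.6054 -0.2064  0.0661] F [-0.5  0.2 -3.1] open 0.651
 cradle tcp mm [81.5 64.3 18.7]
 travel mm [ 0.6  1.7 -8.8]
 rotvec deg [0.12 0.26 0.07]
```

```bash
python3 -m jog '{"travel":[[0.5,0.3,-1.9],[0.5,0.3,-1.9],[0.5,0.3,-1.9],[0,0,0]],"dr":[[0,0,0],[0,0,0],[0,0,0],[0,0,0]],"jaw":[255,255,255,255]}'
python3 -m jog '{"travel":[[0.3,0,-1],[0.3,0,-1],[0,0,0]],"dr":[[0,0,0],[0,0,0],[0,0,0]],"jaw":[255,255,255]}'
python3 -c "
from h import *
delta()"
```

```text
time: 6.7
eef_pos: [0.6064, -0.2051, 0.0595]
tcp_rot: [0.99, 0.047, 0.132, -0.005]
contact_force: [-0.1, -1.0, -2.1]
opening: 0.645
time: 6.95
eef_pos: [0.6071, -0.2053, 0.0577]
tcp_rot: [0.99, 0.047, 0.132, -0.005]
contact_force: [0.1, -0.1, -2.0]
opening: 0.646
t 6.95 pos [ 0.6071 -0.2053  0.0577] F [ 0.1 -0.1 -2. ] open 0.646
 cradle tcp mm [81.1 65.3 10. ]
```

```bash
for i in 1; do python3 -m jog '{"travel":[[0.3,0,-1],[0,0,0]],"dr":[[0,0,0],[0,0,0]],"jaw":[255,255]}'
python3 -m jog '{"travel":[[0.3,0,-1],[0,0,0]],"dr":[[0,0,0],[0,0,0]],"jaw":[255,255]}'
python3 -m jog '{"travel":[[0.3,0,-1],[0,0,0]],"dr":[[0,0,0],[0,0,0]],"jaw":[255,255]}'; done
python3 -c "
from h import *
delta()"
```

```text
time: 7.12
eef_pos: [0.6075, -0.2053, 0.0568]
tcp_rot: [0.99, 0.047, 0.132, -0.005]
contact_force: [0.7, -0.2, -2.6]
opening: 0.647
time: 7.28
eef_pos: [0.6077, -0.2053, 0.0565]
tcp_rot: [0.99, 0.047, 0.132, -0.006]
contact_force: [-4.2, 1.2, 2.9]
opening: 0.648
time: 7.45
eef_pos: [0.6078, -0.2053, 0.0565]
tcp_rot: [0.99, 0.047, 0.131, -0.006]
contact_force: [-7.9, 1.5, 9.3]
opening: 0.65
t 7.45 pos [ 0.6078 -0.2053  0.0565] F [-7.9  1.5  9.3] open 0.65
 cradle tcp mm [81.4 65.2  8.7]
```

Contact with the bed came at z_c 8.7 mm, exactly as expected. Now I'll slide it down the slope to the backstop.

```bash
python3 -m jog '{"travel":[[-0.3,0,1.2],[-2.9,-0.3,-0.8],[-2.9,-0.3,-0.8],[-2.9,-0.3,-0.8],[0,0,0]],"dr":[[0,0,0],[0,0,0],[0,0,0],[0,0,0],[0,0,0]],"jaw":[255,255,255,255,255]}'
python3 -m jog '{"travel":[[-1,-0.1,-0.26],[0,0,0]],"dr":[[0,0,0],[0,0,0]],"jaw":[255,255]}'
python3 -m jog '{"travel":[[-1,-0.1,-0.26],[0,0,0]],"dr":[[0,0,0],[0,0,0]],"jaw":[255,255]}'
python3 -m jog '{"travel":[[-1,-0.1,-0.26],[0,0,0]],"dr":[[0,0,0],[0,0,0]],"jaw":[255,255]}'
python3 -c "
from h import *
delta()"
```

```text
time: 7.87
eef_pos: [0.5994, -0.2067, 0.0544]
tcp_rot: [0.99, 0.047, 0.133, -0.005]
contact_force: [0.7, -0.8, 3.1]
opening: 0.646
time: 8.03
eef_pos: [0.5987, -0.2068, 0.0542]
tcp_rot: [0.99, 0.047, 0.133, -0.005]
contact_force: [0.4, -0.4, 3.4]
opening: 0.647
time: 8.2
eef_pos: [0.5977, -0.2068, 0.0539]
tcp_rot: [0.99, 0.047, 0.133, -0.005]
contact_force: [0.8, -1.1, 4.1]
opening: 0.65
time: 8.37
eef_pos: [0.5966, -0.2068, 0.0536]
tcp_rot: [0.99, 0.047, 0.133, -0.005]
contact_force: [0.9, -0.6, 4.6]
opening: 0.647
t 8.37 pos [ 0.5966 -0.2068  0.0536] F [ 0.9 -0.6  4.6] open 0.647
 cradle tcp mm [69.8 64.7  8.8]
```

```bash
python3 -m jog '{"travel":[[-1,-0.1,-0.24],[0,0,0]],"dr":[[0,0,0],[0,0,0]],"jaw":[255,255]}'
python3 -m jog '{"travel":[[-1,-0.1,-0.24],[0,0,0]],"dr":[[0,0,0],[0,0,0]],"jaw":[255,255]}'
python3 -m jog '{"travel":[[-1,-0.1,-0.24],[0,0,0]],"dr":[[0,0,0],[0,0,0]],"jaw":[255,255]}'
python3 -m jog '{"travel":[[-1,-0.1,-0.24],[0,0,0]],"dr":[[0,0,0],[0,0,0]],"jaw":[255,255]}'
python3 -c "
from h import *
delta()"
```

```text
time: 8.53
eef_pos: [0.5956, -0.2069, 0.0533]
tcp_rot: [0.99, 0.047, 0.133, -0.005]
contact_force: [1.7, -0.3, 4.5]
opening: 0.651
time: 8.7
eef_pos: [0.5945, -0.2069, 0.053]
tcp_rot: [0.99, 0.047, 0.133, -0.005]
contact_force: [2.1, -0.1, 4.7]
opening: 0.649
time: 8.87
eef_pos: [0.5935, -0.207, 0.0527]
tcp_rot: [0.99, 0.047, 0.133, -0.005]
contact_force: [1.1, 1.4, 5.6]
opening: 0.647
time: 9.03
eef_pos: [0.5933, -0.207, 0.0528]
tcp_rot: [0.99, 0.047, 0.134, -0.005]
contact_force: [5.5, 0.5, 4.3]
opening: 0.645
t 9.03 pos [ 0.5933 -0.207   0.0528] F [5.5 0.5 4.3] open 0.645
 cradle tcp mm [66.4 64.9  8.9]
```

```bash
python3 -m jog '{"travel":[[-1,-0.1,-0.2],[0,0,0]],"dr":[[0,0,0],[0,0,0]],"jaw":[255,255]}'
python3 -m jog '{"travel":[[0,0,0],[0,0,0],[0,0,0],[0,0,0],[0,0,0]],"dr":[[0,0,0],[0,0,0],[0,0,0],[0,0,0],[0,0,0]],"jaw":[60,30,30,30,30]}'
python3 -c "
from h import *
delta()"
```

```text
time: 9.2
eef_pos: [0.5933, -0.207, 0.0529]
tcp_rot: [0.99, 0.047, 0.135, -0.004]
contact_force: [9.1, 1.4, 2.2]
opening: 0.644
time: 9.62
eef_pos: [0.5902, -0.2067, 0.0508]
tcp_rot: [0.99, 0.047, 0.131, -0.006]
contact_force: [-0.5, -0.6, 0.7]
opening: 0.878
t 9.62 pos [ 0.5902 -0.2067  0.0508] F [-0.5 -0.6  0.7] open 0.878
 cradle tcp mm [62.9 65.5  7.8]
```

```bash
python3 -m jog '{"travel":[[-3,-0.3,11.6],[-7.7,-0.7,29],[-9,-0.9,33.8],[-9,-0.9,33.8],[0,0,38]],"dr":[[0,0,0],[0,0,0],[0,0,0],[0,0,0],[0,0,0]],"jaw":[30,30,0,0,0]}'
python3 -m jog '{"travel":[[0,0,36],[0,0,30],[0,0,0]],"dr":[[0,0,0],[0,0,0],[0,0,0]],"jaw":[0,0,0]}'
python3 - <<'E'
from h import *
delta([.427,.0885,.24],down(-3.1))
t=read_camera("top");s=read_camera("scene");f=5
a=cv2.resize(t[148:236,322:396],None,fx=f,fy=f,interpolation=cv2.INTER_CUBIC); b=cv2.resize(s[220:308,192:276],None,fx=f,fy=f,interpolation=cv2.INTER_CUBIC)
cv2.imwrite("pics/c3.png",np.hstack([a,b])[:,:,::-1])
E
```

```text
time: 10.03
eef_pos: [0.5602, -0.2094, 0.1986]
tcp_rot: [0.99, 0.047, 0.131, -0.006]
contact_force: [-0.0, -0.5, 0.2]
opening: 0.998
time: 10.28
eef_pos: [0.5652, -0.2118, 0.2747]
tcp_rot: [0.989, 0.047, 0.139, -0.0]
contact_force: [0.9, 0.7, 1.3]
opening: 1.0
t 10.28 pos [ 0.5652 -0.2118  0.2747] F [0.9 0.7 1.3] open 1.0
 cradle tcp mm [ 96.3  62.8 230.6]
 travel mm [-138.2  300.3  -34.7]
 rotvec deg [-11.98  12.56  80.84]
```

View pics/c3.png

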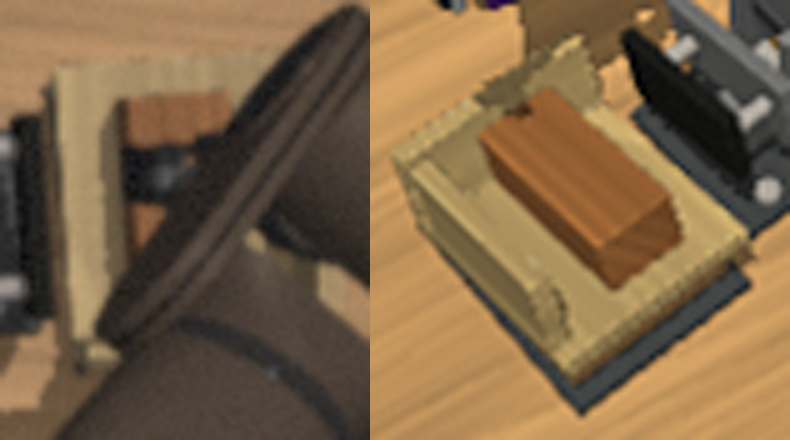

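Nine pictures so far. The thick blank lies flat on the bed with its lower end at the backstop. Next, the thin one.

```bash
python3 -m jog '{"travel":[[-11.5,25,0],[-11.5,25,0],[-11.5,25,0],[-11.5,25,0],[-11.5,25,0]],"dr":[[-1,1.05,6.73],[-1,1.05,6.73],[-1,1.05,6.73],[-1,1.05,6.73],[-1,1.05,6.73]],"jaw":[0,0,0,0,0]}'
python3 -m jog '{"travel":[[-11.5,25,0],[-11.5,25,0],[-11.5,25,0],[-11.5,25,0],[-11.5,25,0]],"dr":[[-1,1.05,6.73],[-1,1.05,6.73],[-1,1.05,6.73],[-1,1.05,6.73],[-1,1.05,6.73]],"jaw":[0,0,0,0,0]}'
python3 -m jog '{"travel":[[-11.5,25,0],[-11.5,25,0],[0,0,-30],[0,0,-30],[0,0,0]],"dr":[[-1,1.05,6.73],[-1,1.05,6.73],[0,0,0],[0,0,0],[0,0,0]],"jaw":[0,0,0,0,0]}'
python3 -c "
from h import *
delta([.427,.0885,.0],down(-3.1))"
```

```text
time: 10.8
eef_pos: [0.5029, -0.0836, 0.2615]
tcp_rot: [0.938, 0.339, 0.076, -0.004]
contact_force: [-0.2, 1.2, 0.3]
opening: 1.002
time: 11.22
eef_pos: [0.4454, 0.0412, 0.2618]
tcp_rot: [0.801, 0.598, 0.015, -0.002]
contact_force: [0.2, 0.1, -0.3]
opening: 1.002
time: 11.63
eef_pos: [0.419, 0.0908, 0.1962]
tcp_rot: [0.727, 0.687, -0.014, -0.004]
contact_force: [-0.3, -0.2, -1.9]
opening: 0.995
t 11.63 pos [0.419  0.0908 0.1962] F [-0.3 -0.2 -1.9] open 0.995
 cradle tcp mm [-36.5 378.  185. ]
 travel mm [   8.    -2.3 -196.2]
 rotvec deg [ 0.73 -1.48  0.12]
```

```bash
python3 -m jog '{"travel":[[8,-2,-35],[0,0,-35],[0,0,-35],[0,0,-20],[0,0,0]],"dr":[[0.7,-1.5,0.1],[0,0,0],[0,0,0],[0,0,0],[0,0,0]],"jaw":[0,0,0,0,0]}'
python3 - <<'E'
from h import *
delta([.427,.0885,.0],down(-3.1))
crop("scene",(230,130,340,220),5,"pics/s3.png")
E
```

```text
time: 12.05
eef_pos: [0.4279, 0.0878, 0.0741]
tcp_rot: [0.727, 0.687, 0.001, 0.001]
contact_force: [-0.2, -0.8, -0.6]
opening: 1.001
t 12.05 pos [0.4279 0.0878 0.0741] F [-0.2 -0.8 -0.6] open 1.001
 cradle tcp mm [-59.8 374.2  64.8]
 travel mm [ -0.9   0.7 -74.1]
 rotvec deg [0.01 0.18 0.17]
```

View pics/s3.png

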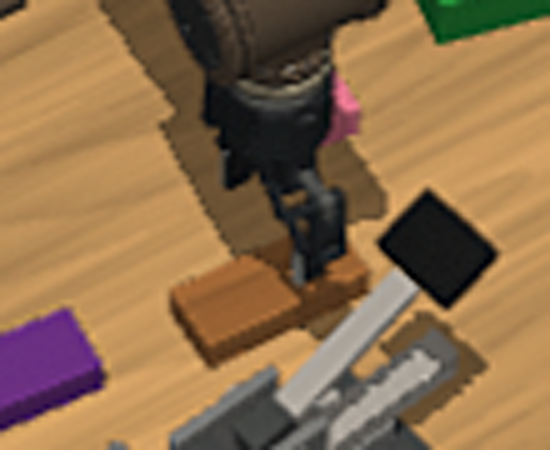

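Ten pictures so far. The gripper is over the brown thin blank (crop 270,295), clear of the lever and the pink block.

```bash
python3 -m jog '{"travel":[[-1,0.5,-30],[0,0,-25],[0,0,-12],[0,0,-6],[0,0,0]],"dr":[[0,0,0],[0,0,0],[0,0,0],[0,0,0],[0,0,0]],"jaw":[0,0,0,0,0]}' 60
python3 -m jog '{"travel":[[0,0,0],[0,0,0],[0,0,0],[0,0,0],[0,0,0]],"dr":[[0,0,0],[0,0,0],[0,0,0],[0,0,0],[0,0,0]],"jaw":[120,255,255,255,255]}' 60
python3 -m jog '{"travel":[[0,0,0],[0,0,0],[0,0,0]],"dr":[[0,0,0],[0,0,0],[0,0,0]],"jaw":[255,255,255]}' 60
python3 -c "
from h import *
delta()"
python3 -m jog '{"travel":[[0,0,10],[0,0,20],[0,0,40],[0,0,40],[0,0,40]],"dr":[[0,0,0],[0,0,0],[0,0,0],[0,0,0],[0,0,0]],"jaw":[255,255,255,255,255]}' 60
python3 -m jog '{"travel":[[0,0,40],[0,0,40],[0,0,40],[0,0,30],[0,0,0]],"dr":[[0,0,0],[0,0,0],[0,0,0],[0,0,0],[0,0,0]],"jaw":[255,255,255,255,255]}' 60
python3 -c "
from h import *
delta(O+C@[.080,.0645,.13],RC)"
```

```text
time: 12.52
eef_pos: [0.432, 0.0885, 0.0066]
tcp_rot: [0.727, 0.687, 0.005, 0.006]
contact_force: [0.1, 0.3, 0.0]
opening: 0.995
time: 12.93
eef_pos: [0.4333, 0.0887, 0.008]
tcp_rot: [0.727, 0.687, 0.007, 0.007]
contact_force: [0.1, -0.2, 6.3]
opening: 0.64
time: 13.18
eef_pos: [0.4333, 0.0887, 0.008]
tcp_rot: [0.727, 0.687, 0.007, 0.007]
contact_force: [0.1, 0.1, 6.4]
opening: 0.639
t 13.18 pos [0.4333 0.0887 0.008 ] F [0.1 0.1 6.4] open 0.639
 cradle tcp mm [-71.7 374.5  -0.5]
time: 13.6
eef_pos: [0.4303, 0.0888, 0.1576]
tcp_rot: [0.727, 0.687, 0.005, 0.005]
contact_force: [1.5, -0.5, -1.9]
opening: 0.642
time: 14.02
eef_pos: [0.434, 0.0887, 0.3151]
tcp_rot: [0.726, 0.687, 0.011, 0.011]
contact_force: [1.8, -0.0, 0.2]
opening: 0.642
t 14.02 pos [0.434  0.0887 0.3151] F [ 1.8 -0.   0.2] open 0.642
 cradle tcp mm [  8.5 374.5 296. ]
 travel mm [ 141.2 -297.8 -141.8]
 rotvec deg [ 13.06  -9.89 -80.57]
```

```bash
python3 -m jog '{"travel":[[10,-24.8,0],[10,-24.8,0],[10,-24.8,0],[10,-24.8,0],[10,-24.8,0]],"dr":[[1.09,-0.82,-6.7],[1.09,-0.82,-6.7],[1.09,-0.82,-6.7],[1.09,-0.82,-6.7],[1.09,-0.82,-6.7]],"jaw":[255,255,255,255,255]}'
python3 -m jog '{"travel":[[10,-24.8,0],[10,-24.8,0],[10,-24.8,0],[10,-24.8,0],[10,-24.8,0]],"dr":[[1.09,-0.82,-6.7],[1.09,-0.82,-6.7],[1.09,-0.82,-6.7],[1.09,-0.82,-6.7],[1.09,-0.82,-6.7]],"jaw":[255,255,255,255,255]}'
python3 -m jog '{"travel":[[10,-24.8,0],[10,-24.8,0],[5,0,-38],[5,0,-38],[0,0,0]],"dr":[[1.09,-0.82,-6.7],[1.09,-0.82,-6.7],[0,0,0],[0,0,0],[0,0,0]],"jaw":[255,255,255,255,255]}'
python3 -c "
from h import *
delta(O+C@[.080,.0645,.085],RC)"
```

```text
time: 14.43
eef_pos: [0.4809, -0.0362, 0.3052]
tcp_rot: [0.894, 0.444, 0.061, -0.004]
contact_force: [0.1, -0.6, -2.0]
opening: 0.639
time: 14.85
eef_pos: [0.5308, -0.1603, 0.3049]
tcp_rot: [0.98, 0.164, 0.112, -0.012]
contact_force: [0.1, 0.5, -2.1]
opening: 0.642
time: 15.27
eef_pos: [0.5565, -0.2062, 0.2193]
tcp_rot: [0.991, 0.049, 0.122, -0.02]
contact_force: [-1.4, 1.2, -4.0]
opening: 0.638
t 15.27 pos [ 0.5565 -0.2062  0.2193] F [-1.4  1.2 -4. ] open 0.638
 cradle tcp mm [ 74.2  69.2 179.2]
 travel mm [ 30.3  -1.8 -89.5]
 rotvec deg [-1.46 -1.04 -0.38]
```

```bash
python3 -m jog '{"travel":[[10,-0.6,-30],[10,-0.6,-30],[10,-0.6,-29],[0,0,0],[0,0,0]],"dr":[[-0.5,-0.35,-0.1],[-0.5,-0.35,-0.1],[-0.46,-0.34,-0.1],[0,0,0],[0,0,0]],"jaw":[255,255,255,255,255]}'
python3 - <<'E'
from h import *
delta(O+C@[.075,.0645,.058],RC)
t=read_camera("top");s=read_camera("scene");f=5
a=cv2.resize(t[148:236,322:396],None,fx=f,fy=f,interpolation=cv2.INTER_CUBIC); b=cv2.resize(s[220:308,192:276],None,fx=f,fy=f,interpolation=cv2.INTER_CUBIC)
cv2.imwrite("pics/c4.png",np.hstack([a,b])[:,:,::-1])
E
```

```text
time: 15.68
eef_pos: [0.5904, -0.2096, 0.1399]
tcp_rot: [0.989, 0.049, 0.136, -0.002]
contact_force: [-0.4, -0.3, -0.8]
opening: 0.64
t 15.68 pos [ 0.5904 -0.2096  0.1399] F [-0.4 -0.3 -0.8] open 0.64
 cradle tcp mm [85.9 62.6 93.9]
 travel mm [ -1.4   1.8 -37.5]
 rotvec deg [ 0.44  0.7  -0.16]
```

```bash
python3 -m jog '{"travel":[[0,0.5,-10],[0,0.5,-10],[0,0.5,-8],[-1,0.3,-5],[0,0,0]],"dr":[[0.4,0.6,-0.1],[0,0,0],[0,0,0],[0,0,0],[0,0,0]],"jaw":[255,255,255,255,255]}'
python3 -c "
from h import *
delta(O+C@[.075,.0645,.054],RC)"
```

```text
time: 16.2
eef_pos: [0.589, -0.2081, 0.1057]
tcp_rot: [0.99, 0.048, 0.131, -0.006]
contact_force: [-0.9, -1.3, -2.3]
opening: 0.642
t 16.2 pos [ 0.589  -0.2081  0.1057] F [-0.9 -1.3 -2.3] open 0.642
 cradle tcp mm [75.9 64.2 61.2]
 travel mm [ 1.   0.4 -7.2]
 rotvec deg [0.07 0.12 0.  ]
```

```bash
python3 -m jog '{"travel":[[0.8,0.2,-2.9],[0.8,0,-2.9],[0,0,0]],"dr":[[0,0,0],[0,0,0],[0,0,0]],"jaw":[255,255,255]}'
python3 -m jog '{"travel":[[0.3,0,-1],[0,0,0]],"dr":[[0,0,0],[0,0,0]],"jaw":[255,255]}'
python3 -m jog '{"travel":[[0.3,0,-1],[0,0,0]],"dr":[[0,0,0],[0,0,0]],"jaw":[255,255]}'
python3 -c "
from h import *
delta()"
```

```text
time: 16.45
eef_pos: [0.592, -0.2087, 0.1017]
tcp_rot: [0.99, 0.048, 0.133, -0.005]
contact_force: [-0.8, 0.2, -1.5]
opening: 0.643
time: 16.62
eef_pos: [0.5925, -0.2088, 0.1013]
tcp_rot: [0.99, 0.048, 0.133, -0.004]
contact_force: [0.7, 0.7, -1.6]
opening: 0.641
time: 16.78
eef_pos: [0.5927, -0.2087, 0.1002]
tcp_rot: [0.99, 0.048, 0.133, -0.004]
contact_force: [-0.1, -0.2, -1.6]
opening: 0.643
t 16.78 pos [ 0.5927 -0.2087  0.1002] F [-0.1 -0.2 -1.6] open 0.643
 cradle tcp mm [77.9 63.2 54.9]
```

```bash
python3 -m jog '{"travel":[[0.3,0,-1],[0,0,0]],"dr":[[0,0,0],[0,0,0]],"jaw":[255,255]}'
python3 -m jog '{"travel":[[0.2,0,-1],[0,0,0]],"dr":[[0,0,0],[0,0,0]],"jaw":[255,255]}'
python3 -m jog '{"travel":[[0.2,0,-1],[0,0,0]],"dr":[[0,0,0],[0,0,0]],"jaw":[255,255]}'
python3 -c "
from h import *
delta()"
```

```text
time: 16.95
eef_pos: [0.5929, -0.2087, 0.0991]
tcp_rot: [0.99, 0.048, 0.133, -0.005]
contact_force: [-0.5, -0.0, -1.3]
opening: 0.636
time: 17.12
eef_pos: [0.5933, -0.2088, 0.0986]
tcp_rot: [0.99, 0.048, 0.133, -0.004]
contact_force: [-2.0, 0.4, 0.6]
opening: 0.646
time: 17.28
eef_pos: [0.5934, -0.2091, 0.0985]
tcp_rot: [0.99, 0.048, 0.133, -0.004]
contact_force: [-4.8, 0.4, 6.1]
opening: 0.64
t 17.28 pos [ 0.5934 -0.2091  0.0985] F [-4.8  0.4  6.1] open 0.64
 cradle tcp mm [78.1 62.8 53.1]
```

```bash
python3 -m jog '{"travel":[[-0.2,0,0.6],[-2.9,-0.2,-0.8],[-2.9,-0.2,-0.8],[-1.9,-0.1,-0.5],[0,0,0]],"dr":[[0,0,0],[0,0,0],[0,0,0],[0,0,0],[0,0,0]],"jaw":[255,255,255,255,255]}'
python3 -m jog '{"travel":[[-1,-0.1,-0.26],[0,0,0]],"dr":[[0,0,0],[0,0,0]],"jaw":[255,255]}'
python3 -m jog '{"travel":[[-1,-0.1,-0.26],[0,0,0]],"dr":[[0,0,0],[0,0,0]],"jaw":[255,255]}'
python3 -m jog '{"travel":[[-1,-0.1,-0.26],[0,0,0]],"dr":[[0,0,0],[0,0,0]],"jaw":[255,255]}'
python3 -c "
from h import *
delta()"
```

```text
time: 17.7
eef_pos: [0.5858, -0.2097, 0.0965]
tcp_rot: [0.99, 0.048, 0.134, -0.004]
contact_force: [0.1, -0.7, 4.6]
opening: 0.643
time: 17.87
eef_pos: [0.585, -0.2097, 0.0962]
tcp_rot: [0.99, 0.048, 0.134, -0.004]
contact_force: [0.9, 0.8, 4.8]
opening: 0.64
time: 18.03
eef_pos: [0.5841, -0.2098, 0.096]
tcp_rot: [0.99, 0.048, 0.134, -0.004]
contact_force: [0.7, -0.3, 5.5]
opening: 0.637
time: 18.2
eef_pos: [0.5831, -0.2099, 0.0957]
tcp_rot: [0.99, 0.048, 0.134, -0.004]
contact_force: [0.9, 0.5, 5.7]
opening: 0.641
t 18.2 pos [ 0.5831 -0.2099  0.0957] F [0.9 0.5 5.7] open 0.641
 cradle tcp mm [67.4 63.  53.1]
```

```bash
python3 -m jog '{"travel":[[-1,-0.1,-0.22],[0,0,0]],"dr":[[0,0,0],[0,0,0]],"jaw":[255,255]}'
python3 -m jog '{"travel":[[-1,-0.1,-0.22],[0,0,0]],"dr":[[0,0,0],[0,0,0]],"jaw":[255,255]}'
python3 -m jog '{"travel":[[-1,-0.1,-0.22],[0,0,0]],"dr":[[0,0,0],[0,0,0]],"jaw":[255,255]}'
python3 -c "
from h import *
delta()"
```

```text
time: 18.37
eef_pos: [0.5821, -0.21, 0.0955]
tcp_rot: [0.99, 0.048, 0.134, -0.004]
contact_force: [2.8, -0.6, 4.8]
opening: 0.645
time: 18.53
eef_pos: [0.582, -0.21, 0.0957]
tcp_rot: [0.99, 0.047, 0.135, -0.004]
contact_force: [4.7, 1.8, 4.1]
opening: 0.641
time: 18.7
eef_pos: [0.5819, -0.21, 0.0959]
tcp_rot: [0.99, 0.047, 0.136, -0.004]
contact_force: [7.7, 1.8, 3.7]
opening: 0.645
t 18.7 pos [ 0.5819 -0.21    0.0959] F [7.7 1.8 3.7] open 0.645
 cradle tcp mm [66.2 63.  53.6]
```

```bash
python3 -m jog '{"travel":[[0,0,0],[0,0,0],[0,0,0],[0,0,0]],"dr":[[0,0,0],[0,0,0],[0,0,0],[0,0,0]],"jaw":[60,30,30,30]}'
python3 -m jog '{"travel":[[-3,-0.3,11.6],[-7.7,-0.7,29],[-7.7,-0.7,29],[0,0,38],[0,0,38]],"dr":[[0,0,0],[0,0,0],[0,0,0],[0,0,0],[0,0,0]],"jaw":[30,30,0,0,0]}'
python3 -m jog '{"travel":[[0,0,0],[0,0,0]],"dr":[[0,0,0],[0,0,0]],"jaw":[255,255]}'
python3 - <<'E'
from h import *
delta([.559,.120,.235],down(-84.5))
E
```

```text
time: 19.03
eef_pos: [0.5782, -0.2093, 0.0927]
tcp_rot: [0.99, 0.048, 0.132, -0.005]
contact_force: [0.3, -0.8, 0.7]
opening: 0.878
time: 19.45
eef_pos: [0.5596, -0.2112, 0.2408]
tcp_rot: [0.99, 0.047, 0.132, -0.005]
contact_force: [1.1, -0.3, 0.3]
opening: 1.001
time: 19.62
eef_pos: [0.5622, -0.2126, 0.2447]
tcp_rot: [0.99, 0.048, 0.136, -0.002]
contact_force: [-0.3, -0.1, -0.7]
opening: 0.746
t 19.62 pos [ 0.5622 -0.2126  0.2447] F [-0.3 -0.1 -0.7] open 0.746
 cradle tcp mm [ 85.6  62.3 202.4]
 travel mm [ -3.2 332.6  -9.7]
 rotvec deg [-1.   15.6  -0.04]
```

```bash
python3 -m jog '{"travel":[[0,20,15],[0,33,0],[0,33,0],[0,33,0],[0,33,0]],"dr":[[0,2,0],[0,2,0],[0,2,0],[0,2,0],[0,2,0]],"jaw":[255,255,255,255,255]}'
python3 -m jog '{"travel":[[0,36,0],[0,36,0],[0,36,0],[0,36,0],[-3,36,0]],"dr":[[-1,2,0],[0,2,0],[0,1.6,0],[0,0,0],[0,0,0]],"jaw":[255,255,255,255,255]}'
python3 -m jog '{"travel":[[0,0,0],[0,0,0]],"dr":[[0,0,0],[0,0,0]],"jaw":[255,255]}'
python3 - <<'E'
from h import *
delta([.559,.122,.207],down(-84.5))
t=read_camera("top");s=read_camera("scene");f=4
cv2.imwrite("pics/c5.png",np.hstack([cv2.resize(x,None,fx=f,fy=f,interpolation=cv2.INTER_CUBIC) for x in (t[148:248,300:400],s[190:290,195:295])])[:,:,::-1])
# did the bystander blanks land? print paddle visibility not needed
E
```

```text
time: 20.03
eef_pos: [0.5597, -0.0581, 0.2532]
tcp_rot: [0.998, 0.047, 0.044, -0.009]
contact_force: [-0.1, -0.0, 0.2]
opening: 0.011
time: 20.45
eef_pos: [0.5571, 0.1221, 0.2529]
tcp_rot: [0.999, 0.047, -0.005, -0.002]
contact_force: [1.4, -0.7, 0.5]
opening: -0.004
time: 20.62
eef_pos: [0.5567, 0.1219, 0.2531]
tcp_rot: [0.999, 0.049, -0.005, -0.002]
contact_force: [0.9, 0.9, -0.1]
opening: -0.0
t 20.62 pos [0.5567 0.1219 0.2531] F [ 0.9  0.9 -0.1] open -0.0
 cradle tcp mm [113.5 395.8 203.7]
 travel mm [  2.3   0.1 -46.1]
 rotvec deg [-0.21 -0.55 -0.13]
```

View pics/c5.png

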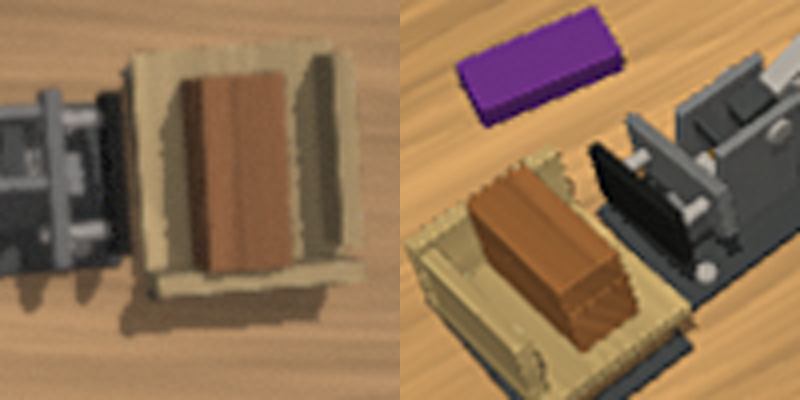

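Eleven pictures so far. The stack is aligned with both lower ends at the backstop. Now the first stroke.

```bash
python3 -m jog '{"travel":[[2,0,-20],[0,0,-20],[0,0,-10],[0,1,-8],[0,1,-8]],"dr":[[0,0,0],[0,0,0],[0,0,0],[0,0,0],[0,0,0]],"jaw":[255,255,255,255,255]}'
python3 -m jog '{"travel":[[0,2,-12],[0,2,-12],[-0.5,2,-12],[-0.5,2,-10],[0,0,0]],"dr":[[0,0,0],[0,0,0],[0,0,0],[0,0,0],[0,0,0]],"jaw":[255,255,255,255,255]}'
python3 -m jog '{"travel":[[0,1,-6],[0,0,-3],[0,0,0]],"dr":[[0,0,0],[0,0,0],[0,0,0]],"jaw":[255,255,255]}'
```

```text
time: 21.13
eef_pos: [0.5604, 0.1217, 0.1901]
tcp_rot: [0.999, 0.046, -0.003, -0.003]
contact_force: [-2.9, 0.2, 9.1]
opening: -0.001
time: 21.55
eef_pos: [0.561, 0.1312, 0.1442]
tcp_rot: [0.999, 0.047, -0.0, -0.003]
contact_force: [0.9, 4.3, 5.8]
opening: 0.002
time: 21.8
eef_pos: [0.561, 0.1321, 0.1366]
tcp_rot: [0.999, 0.047, -0.001, -0.003]
contact_force: [-0.3, 3.5, 8.6]
opening: 0.001
```

```bash
python3 -m jog '{"travel":[[0,0,-3],[0,0,0]],"dr":[[0,0,0],[0,0,0]],"jaw":[255,255]}'
python3 -m jog '{"travel":[[0,0,-3],[0,0,0]],"dr":[[0,0,0],[0,0,0]],"jaw":[255,255]}'
python3 -m jog '{"travel":[[0,0,-2],[0,0,0]],"dr":[[0,0,0],[0,0,0]],"jaw":[255,255]}'
```

```text
time: 21.97
eef_pos: [0.561, 0.1323, 0.134]
tcp_rot: [0.999, 0.047, -0.001, -0.004]
contact_force: [-2.5, 4.7, 8.2]
opening: 0.001
time: 22.13
eef_pos: [0.561, 0.1324, 0.131]
tcp_rot: [0.999, 0.047, -0.0, -0.004]
contact_force: [-1.7, 5.1, 8.6]
opening: -0.001
time: 22.3
eef_pos: [0.561, 0.1324, 0.1299]
tcp_rot: [0.999, 0.047, -0.001, -0.004]
contact_force: [-3.8, 4.7, 11.0]
opening: -0.003
```

```bash
cat >> h.py <<'E'
def padedge():
    t=read_camera("top").astype(float); g=t[:,:,0]; out=[]
    for v0 in (178,186,194,204):
        p=g[v0-2:v0+3,300:392].mean(0); out.append("".join("%4d"%x for x in p[20:78:2]))
    print("cols",320,"step2"); print("\n".join(out))
E
python3 -m jog '{"travel":[[0,-2,30],[0,-5,30],[1,-8,25],[0.5,-10,0],[0,0,0]],"dr":[[0,0,0],[0,0,0],[0,0,0],[0,0,0],[0,0,0]],"jaw":[255,255,255,255,255]}'
python3 - <<'E'
from h import *
delta([.561,.107,.205]); padedge()
E
```

```text
time: 22.72
eef_pos: [0.5621, 0.1046, 0.2135]
tcp_rot: [0.999, 0.046, -0.0, -0.002]
contact_force: [0.0, 0.2, 0.0]
opening: 0.002
t 22.72 pos [0.5621 0.1046 0.2135] F [0.  0.2 0. ] open 0.002
 cradle tcp mm [106.9 378.  164.4]
 travel mm [-1.1  2.4 -8.5]
cols 320 step2
 111 116 123 117 125 109  47  29  43 140 148 109 101  65  68  91 136 141 140 125 131 131 133 132 133 140 156 104 101
 108 102  45  42  83  91  30  29  34 111 136 106 103  76  65  79 135 140 141 129 128 129 131 133 132 134 140 113  99
 107 108  53  41  65  96  49  24  32  80 147 106 102  90  62  67 132 142 140 127 126 130 131 133 132 133 146 135 100
  82 107 116 123 127 133  98  48  33  47 152 107 104  97  62  69 115 141 141 129 121 131 131 132 132 131 137 144 101
```

```bash
python3 -m jog '{"travel":[[0,2,-18],[0,2,-18],[0,2,-16],[0,2,-14],[0,2,-12]],"dr":[[0,0,0],[0,0,0],[0,0,0],[0,0,0],[0,0,0]],"jaw":[255,255,255,255,255]}'
python3 -m jog '{"travel":[[0,0,-4],[0,0,-2],[0,0,-2],[0,0,0]],"dr":[[0,0,0],[0,0,0],[0,0,0],[0,0,0]],"jaw":[255,255,255,255]}'
python3 -m jog '{"travel":[[0,-2,30],[0,-5,30],[1,-8,26],[0.5,-10,0],[0,0,0]],"dr":[[0,0,0],[0,0,0],[0,0,0],[0,0,0],[0,0,0]],"jaw":[255,255,255,255,255]}'
python3 - <<'E'
from h import *
delta([.563,.090,.213]); padedge()
E
```

```text
time: 23.18
eef_pos: [0.5608, 0.1175, 0.133]
tcp_rot: [0.999, 0.047, -0.003, -0.003]
contact_force: [-1.9, -0.1, 13.3]
opening: 0.005
time: 23.52
eef_pos: [0.5608, 0.1177, 0.1295]
tcp_rot: [0.999, 0.047, -0.004, -0.003]
contact_force: [-10.1, 2.2, 23.7]
opening: -0.003
time: 23.93
eef_pos: [0.5624, 0.0904, 0.2111]
tcp_rot: [0.999, 0.047, -0.002, -0.002]
contact_force: [0.1, -0.1, -0.8]
opening: 0.001
t 23.93 pos [0.5624 0.0904 0.2111] F [ 0.1 -0.1 -0.8] open 0.001
 cradle tcp mm [105.1 363.9 162.4]
 travel mm [ 0.6 -0.4  1.9]
cols 320 step2
  89  80  87 109 117 124 113 117  86  28  29  40  97  64  69  91 136 141 139 125 131 131 132 133 133 138 155 103 100
 111  83  75 108 102  97  89  80  93  17  33  32  80  75  65  77 134 141 140 127 127 130 131 133 131 136 141 113  99
  88  71  61 108 109  98  96  78 101  34  22  30  69  88  64  66 132 142 141 127 125 130 130 134 132 133 145 134  98
  48  74  76  93 109 119 134 133 136  87  35  33  44  93  61  69 115 143 139 128 123 131 129 131 131 131 136 146 100
```

```bash
python3 -m jog '{"travel":[[0,2,-18],[0,2,-18],[0,2,-16],[0,2,-13],[0,2,-12]],"dr":[[0,0,0],[0,0,0],[0,0,0],[0,0,0],[0,0,0]],"jaw":[255,255,255,255,255]}'
python3 -m jog '{"travel":[[0,0,-3],[0,0,-2],[0,0,-1],[0,0,0]],"dr":[[0,0,0],[0,0,0],[0,0,0],[0,0,0]],"jaw":[255,255,255,255]}'
python3 -m jog '{"travel":[[0,-2,30],[0,-5,30],[1,-8,25],[0.5,-10,0],[0,0,0]],"dr":[[0,0,0],[0,0,0],[0,0,0],[0,0,0],[0,0,0]],"jaw":[255,255,255,255,255]}'
python3 - <<'E'
from h import *
delta([.564,.0755,.213]); padedge()
E
```

```text
time: 24.4
eef_pos: [0.5614, 0.1027, 0.1329]
tcp_rot: [0.999, 0.047, -0.004, -0.003]
contact_force: [-3.7, -1.0, 13.1]
opening: 0.002
time: 24.73
eef_pos: [0.5613, 0.1029, 0.128]
tcp_rot: [0.999, 0.047, -0.004, -0.003]
contact_force: [-2.9, 2.0, 12.1]
opening: 0.0
time: 25.15
eef_pos: [0.5632, 0.0756, 0.2116]
tcp_rot: [0.999, 0.047, -0.004, -0.002]
contact_force: [-0.9, 0.8, -0.9]
opening: 0.003
t 25.15 pos [0.5632 0.0756 0.2116] F [-0.9  0.8 -0.9] open 0.003
 cradle tcp mm [104.7 349.1 163. ]
 travel mm [ 0.8 -0.1  1.4]
cols 320 step2
  73  59  68  87  72 104 111 124 139 120 120  65  25  33  39  87 134 141 140 128 129 129 131 133 133 137 144 103 100
 127 152 143 101  79  81 110 134 153 103 104  62  16  32  33  66 134 141 140 130 126 130 131 131 130 136 141 113  99
  87  80  85  82  70  74 111 114 164 110 103  89  21  25  31  52 130 142 141 128 123 130 131 132 132 132 148 135  99
  81  47  42  43  84  72 105 110 139 141 137 127  73  22  32  42 106 142 141 128 120 131 127 130 132 131 134 146  99
```

```bash
python3 -m jog '{"travel":[[0,2,-18],[0,2,-18],[0,2,-16],[0,2,-13],[0,2,-12]],"dr":[[0,0,0],[0,0,0],[0,0,0],[0,0,0],[0,0,0]],"jaw":[255,255,255,255,255]}'
python3 -m jog '{"travel":[[0,0,-3],[0,0,-2],[0,0,-1],[0,0,0]],"dr":[[0,0,0],[0,0,0],[0,0,0],[0,0,0]],"jaw":[255,255,255,255]}'
python3 -m jog '{"travel":[[0,-2,30],[0,-5,30],[1,-8,25],[0.5,-10,0],[0,0,0]],"dr":[[0,0,0],[0,0,0],[0,0,0],[0,0,0],[0,0,0]],"jaw":[255,255,255,255,255]}'
python3 - <<'E'
from h import *
delta([.565,.0605,.213]); padedge()
E
```

```text
time: 25.62
eef_pos: [0.5622, 0.0892, 0.1351]
tcp_rot: [0.999, 0.047, -0.005, -0.005]
contact_force: [-3.7, 2.8, 14.2]
opening: 0.002
time: 25.95
eef_pos: [0.5621, 0.0896, 0.1297]
tcp_rot: [0.999, 0.047, -0.005, -0.005]
contact_force: [-3.8, 4.2, 13.1]
opening: 0.001
time: 26.37
eef_pos: [0.5647, 0.0612, 0.2137]
tcp_rot: [0.999, 0.047, -0.004, -0.002]
contact_force: [-0.6, -0.0, -0.8]
opening: 0.002
t 26.37 pos [0.5647 0.0612 0.2137] F [-0.6 -0.  -0.8] open 0.002
 cradle tcp mm [105.3 334.6 165.1]
 travel mm [ 0.3 -0.7 -0.7]
cols 320 step2
  83  76  71  64  94  95 103  66 107 112 135 128 113  97  42  27  33  48 108 139 138 136 123 130 130 132 133 135 128
 138 154 141 126 154 135 103  64 105 109 140 112 102  97  33  23  33  37  94 137 140 139 123 131 129 131 131 132 130
  87  80  83  81  78  97  89  57  85 109 137 136 102 100  48  22  32  32  87 136 142 139 121 128 128 129 133 130 132
  89  79  75  45  43  85  96 105  74 108 112 136 133 132 114  52  29  32  57 136 142 137 124 124 129 130 132 131 130
```

```bash
python3 -m jog '{"travel":[[0,2,-18],[0,2,-18],[0,2,-16],[0,2,-13],[0,2,-12]],"dr":[[0,0,0],[0,0,0],[0,0,0],[0,0,0],[0,0,0]],"jaw":[255,255,255,255,255]}'
python3 -m jog '{"travel":[[0,0,-3],[0,0,-3],[0,0,-1],[0,0,0]],"dr":[[0,0,0],[0,0,0],[0,0,0],[0,0,0]],"jaw":[255,255,255,255]}'
python3 -m jog '{"travel":[[0,-2,30],[0,-5,30],[1,-8,25],[0.5,-10,0],[0,0,0]],"dr":[[0,0,0],[0,0,0],[0,0,0],[0,0,0],[0,0,0]],"jaw":[255,255,255,255,255]}'
python3 - <<'E'
from h import *
delta([.566,.0455,.213]); padedge()
t=read_camera("top");s=read_camera("scene"); np.savez("im5.npz",t=t,s=s)
E
```

```text
time: 26.83
eef_pos: [0.5633, 0.0744, 0.1374]
tcp_rot: [0.999, 0.047, -0.006, -0.005]
contact_force: [-6.5, 5.5, 14.8]
opening: 0.001
time: 27.17
eef_pos: [0.5633, 0.0751, 0.1308]
tcp_rot: [0.999, 0.047, -0.006, -0.006]
contact_force: [-4.6, 7.2, 14.0]
opening: -0.001
time: 27.58
eef_pos: [0.5661, 0.0461, 0.2145]
tcp_rot: [0.999, 0.047, -0.004, -0.002]
contact_force: [-0.7, -0.1, -1.3]
opening: 0.001
t 27.58 pos [0.5661 0.0461 0.2145] F [-0.7 -0.1 -1.3] open 0.001
 cradle tcp mm [105.5 319.4 165.9]
 travel mm [-0.1 -0.6 -1.5]
cols 320 step2
  83  77  76  78  95  97  70  98 108  72  77 108 112 114 107 102  70  20  29  31  57 131 141 138 130 127 130 131 131
 125 153 142 134 152 136 159 151 117  85  64 107 113 139  98  95  79  22  27  33  49 119 140 139 134 123 128 130 132
  88  80  85  80  78  95  92  84 102  88  54 106 110 146 106  97  84  22  22  35  38 100 139 140 135 119 129 128 131
  89  77  77  77  78  86  98  93 110 109  79  82 107 124 133 128 127  89  32  33  32  91 139 142 134 122 129 128 130
```

```bash
python3 -m jog '{"travel":[[0,2,-18],[0,2,-18],[0,2,-16],[0,2,-13],[0,2,-12]],"dr":[[0,0,0],[0,0,0],[0,0,0],[0,0,0],[0,0,0]],"jaw":[255,255,255,255,255]}'
python3 -m jog '{"travel":[[0,0,-3],[0,0,-3],[0,0,-2],[0,0,0]],"dr":[[0,0,0],[0,0,0],[0,0,0],[0,0,0]],"jaw":[255,255,255,255]}'
python3 -m jog '{"travel":[[0,-2,30],[0,-5,30],[1,-8,25],[0.5,-10,0],[0,0,0]],"dr":[[0,0,0],[0,0,0],[0,0,0],[0,0,0],[0,0,0]],"jaw":[255,255,255,255,255]}'
python3 - <<'E'
from h import *
delta([.567,.0305,.213]); padedge()
t=read_camera("top");s=read_camera("scene"); np.savez("im6.npz",t=t,s=s)
E
```

```text
time: 28.15
eef_pos: [0.5657, 0.059, 0.1403]
tcp_rot: [0.999, 0.047, -0.005, -0.005]
contact_force: [-10.5, 5.8, 23.9]
opening: 0.001
time: 28.48
eef_pos: [0.5654, 0.0603, 0.133]
tcp_rot: [0.999, 0.047, -0.005, -0.006]
contact_force: [-9.3, 8.5, 17.9]
opening: 0.003
time: 28.9
eef_pos: [0.5682, 0.0308, 0.2157]
tcp_rot: [0.999, 0.047, -0.003, -0.002]
contact_force: [0.0, 0.3, 0.1]
opening: -0.003
t 28.9 pos [0.5682 0.0308 0.2157] F [0.  0.3 0.1] open -0.003
 cradle tcp mm [106.5 304.  166.9]
 travel mm [-1.2 -0.3 -2.7]
cols 320 step2
  83  76  76  78  95  98  74 147 159 111 111  84  59 108 111 103 104  96  40  16  32  41 107 139 138 137 122 129 131
 157 148 133 154 147 131 156 141 129 154 132  97  62 100 109  89  97  99  32  18  35  33  91 135 139 139 123 130 127
  83  84  84  74  80  97  96  84 106  98 100  93  55  83 110 106  96 102  52  22  31  31  70 135 142 140 121 125 128
  90  78  76  77  80 118  99  97 175 161 105 129  90  68 106 109 127 130 113  56  25  32  49 129 141 138 124 124 130
```

```bash
python3 - <<'E'
from h import *
A=np.load("im5.npz")["t"].astype(float).mean(2);B=np.load("im6.npz")["t"].astype(float).mean(2)
def shift(a,b): 
    r=[]
    for d in np.arange(0,9,.1):
        M=np.float32([[1,0,d],[0,1,0]]); w=cv2.warpAffine(A.astype(np.float32),M,(560,420),flags=cv2.INTER_CUBIC)
        for_=(slice(174,212),slice(a,b)); r.append(np.mean((w[for_]-B[for_])**2))
    return np.arange(0,9,.1)[np.argmin(r)],min(r)
def edge(g,v):
    x=np.arange(345,375,.1); p=np.interp(x,np.arange(560),g[v-1:v+2].mean(0)); k=np.argmin(p[:200]);
    i=np.argmax(p[k:]>75)+k; j=k-np.argmax(p[:k+1][::-1]>60); return x[j].round(1),x[i].round(1)
for v in(178,186,194,202): print(v,edge(A,v),edge(B,v))
print("mechanism shift px",shift(338,354),"mm/px",1/np.linalg.norm(proj("top",[.6,-.2,.09])-proj("top",[.6,-.201,.09])))
E
```

```text
178 (np.float64(351.7), np.float64(361.3)) (np.float64(354.7), np.float64(363.9))
186 (np.float64(352.1), np.float64(361.6)) (np.float64(355.2), np.float64(364.4))
194 (np.float64(352.4), np.float64(362.2)) (np.float64(355.5), np.float64(364.9))
202 (np.float64(355.2), np.float64(362.3)) (np.float64(358.2), np.float64(365.3))
mechanism shift px (np.float64(4.4), np.float64(205.4023152584854)) mm/px 2.6979610458614807
```

```bash
python3 - <<'E'
from h import *
Z={k:np.load(f)["t"].astype(float).mean(2) for k,f in(("0","im0.npz"),("5","im5.npz"),("6","im6.npz"))}
Z["6b"]=np.mean([read_camera("top").astype(float).mean(2) for _ in range(6)],0)
O2=O+C@[.07,0,.062]
def front(g,lo,hi,thr):
    r=[]
    for v in range(178,203):
        x=np.arange(lo,hi,.05); p=np.interp(x,np.arange(560),g[v]); k=np.argmin(p); i=k+np.argmax(p[k:]>thr)
        P=plane("top",(x[i],v),O2[2]+(0)); r.append((C.T@(P-O))[1]*1e3-0)
    return np.median(r).round(1),np.std(r).round(1)
for thr in(55,65,75): print(thr,{k:front(g,*( (322,345) if k=="0" else (350,375)),thr) for k,g in Z.items()})
E
```

```text
55 {'0': (np.float64(141.7), np.float64(1.1)), '5': (np.float64(63.4), np.float64(0.9)), '6': (np.float64(56.1), np.float64(0.8)), '6b': (np.float64(56.2), np.float64(0.7))}
65 {'0': (np.float64(137.3), np.float64(1.8)), '5': (np.float64(62.4), np.float64(1.0)), '6': (np.float64(55.2), np.float64(0.8)), '6b': (np.float64(55.2), np.float64(0.8))}
75 {'0': (np.float64(136.0), np.float64(0.8)), '5': (np.float64(61.3), np.float64(1.0)), '6': (np.float64(54.0), np.float64(0.8)), '6b': (np.float64(54.1), np.float64(0.8))}
```

The pad face is now 55–56 mm from the fixed jaw, so the pair is clamped. On stroke 6 it moved only about 7.2 mm of the 15 mm tooth, so the springs are pushed in about 8 mm of 28. A seventh stroke would take them to about 23 mm, so I stop here, withdraw and take the last picture.

```bash
python3 -m jog '{"travel":[[0,0,20],[0,10,30],[0,30,30],[-10,38,0],[-10,38,0]],"dr":[[0,0,0],[0,0,0],[0,0,0],[0,0,0],[0,0,0]],"jaw":[255,255,255,255,255]}'
python3 -m jog '{"travel":[[-10,38,0],[-10,38,0],[-10,38,0],[0,0,0],[0,0,0]],"dr":[[0,0,0],[0,0,0],[0,0,0],[0,0,0],[0,0,0]],"jaw":[255,255,255,255,255]}'
python3 - <<'E'
from h import *
delta()
t=read_camera("top");s=read_camera("scene");f=4
cv2.imwrite("pics/c6.png",np.hstack([cv2.resize(x,None,fx=f,fy=f,interpolation=cv2.INTER_CUBIC) for x in (t[140:260,300:400],s[175:295,195:295])])[:,:,::-1])
i=np.load("im0.npz")
for n,b in(("bin",(410,192,472,268)),("hammer",(205,98,298,142)),("tub",(104,130,150,185))):
    print(n,np.abs(t[b[1]:b[3],b[0]:b[2]].astype(int)-i["t"][b[1]:b[3],b[0]:b[2]]).mean().round(1))
E
```

```text
time: 29.77
eef_pos: [0.5493, 0.1478, 0.2985]
tcp_rot: [0.999, 0.046, -0.0, -0.002]
contact_force: [-0.4, 0.5, -1.2]
opening: 0.002
time: 30.18
eef_pos: [0.5171, 0.2628, 0.2951]
tcp_rot: [0.999, 0.049, -0.003, -0.002]
contact_force: [0.7, -0.7, 0.3]
opening: -0.001
t 30.18 pos [0.5171 0.2628 0.2951] F [ 0.7 -0.7  0.3] open -0.001
 cradle tcp mm [ 99.3 539.8 251. ]
bin 11.1
hammer 11.8
tub 37.5
```

View pics/c6.png

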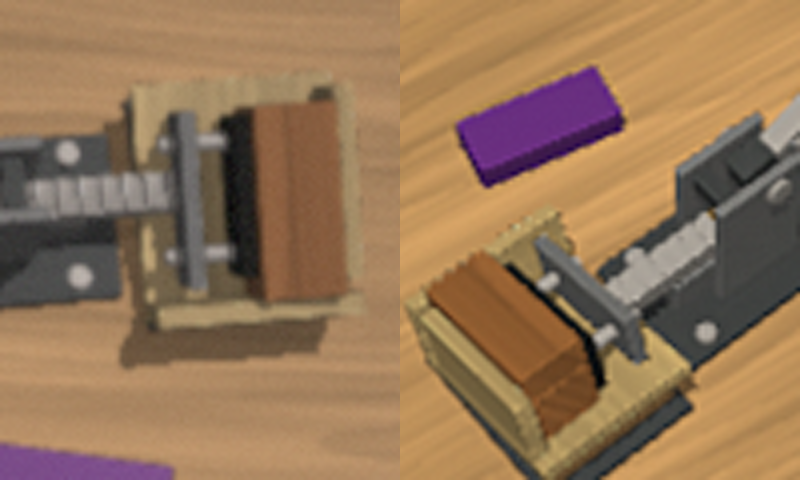

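```bash
python3 - <<'E'
from h import *
i=np.load("im0.npz"); t=read_camera("top");s=read_camera("scene")
g=lambda a:np.float32(cv2.cvtColor(a,cv2.COLOR_RGB2GRAY))
for n,k,im,b in(("bin","t",t,(410,192,472,268)),("hammer","t",t,(205,98,298,142)),("tub scene","s",s,(385,160,428,206)),("paddle scene","s",s,(300,162,336,198))):
    c=(slice(b[1],b[3]),slice(b[0],b[2])); print(n,cv2.phaseCorrelate(g(i[k][c]),g(im[c]),cv2.createHanningWindow((b[2]-b[0],b[3]-b[1]),cv2.CV_32F)))
m=(s[150:200,295:340].max(2)<45); print("dark centroid scene now",np.argwhere(m).mean(0)+[150,295],m.sum()); m=(i["s"][150:200,295:340].max(2)<45); print("before",np.argwhere(m).mean(0)+[150,295],m.sum())
E
```

```text
bin ((0.041352479185366775, 0.020757075882698928), 0.9640114923939109)
hammer ((-0.009045444846393025, 0.5947481383901199), 0.92757181569382)
tub scene ((0.49284030030209536, -0.011412067297289497), 0.999232528772619)
paddle scene ((0.3428388737784758, -0.01073967704336809), 0.8605160514513651)
dark centroid scene now [179.41724138 316.89655172] 290
before [179.46232877 316.94520548] 292
```

The paddle is back at its starting pixel, so the lever is up, and the bin, hammer and tub have not moved. Handing in.

```bash
python3 -c "
from plant import *
print(sign_off())"
```

```text
the job is handed in; nothing more can be done
None
```

The job is handed in at about 30 s of the 72 s allowed. The thick blank lies flat on the bed and the thin one flat on top of it. I slid each down the slope until I felt the backstop (about 5–9 N). Six full lever strokes then clamped the pair against the fixed jaw.

**Last checks:**
- **Clamp:** the pad face is 54–56 mm from the fixed jaw, matching the 56 mm blanks. On the sixth stroke it moved only about 7 mm of the 15 mm tooth, so the springs are pushed in about 7–8 mm of 28. I stopped there because a seventh stroke would have taken them to about 22–23 mm, and that can't be undone.
- **Lever and bystanders:** the paddle is back at its starting pixel, so the lever is up. The bin, hammer and tub shifted by less than 0.6 pixel, which I take as noise. The robot is touching nothing.

**What disagreed:**
- **Lever position:** I took the lever to move with the jaw, but only the jaw and rack move. The later presses therefore landed progressively nearer the pivot, on the lever arm rather than the paddle. Each still reached the stop or close to it, and the pad moved each time.
- **Jaw travel:** a rough image match gave about 12 mm of jaw movement for the sixth stroke instead of 15 mm. The window it used also took in the pad. The pad's total travel of at least 80 mm is only possible with six teeth.

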